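# Slide cut mounting rails into the rows that match their length

### The arm

A 6-joint arm with a two-finger parallel gripper is mounted at the origin on the work surface. World frame = base frame: x ahead of the robot, y to its left, z up, the work surface at z = 0. Lengths are in m, angles in degrees, forces in N, time in s.
With the tool pointing down it reaches from about 0.375 to 0.9 m from the base axis. Payload 3.1 kg.
Tool frame: the origin (TCP) lies midway between the tips of the shut fingers; the grasp point (between the pads) lies 19 mm behind it (bot.hold_point_z is the distance from the TCP to the grasp point, in m); z points along the fingers, y is the line along which they close (so a half turn about z gives the same grasp; the last joint's range is limited). The gripper opens to 87 mm and grips with 3 to 60 N. Pads are 19 mm wide; open, the fingers measure 117 mm over their backs; the gripper's body (75 mm by 190 mm) begins 51 mm behind the grasp point.
Start: joints at [-80.988, 30.224, 82.088, -0, 67.689, -10.227], TCP at [0.206, -0.59, 0.223] pointing down, gripper open.
Joint ranges: [-176.69, 176.69], [-43.24, 126.21], [12.49, 139.97], [-82, 262], [0, 151.66], [-163.58, 163.58]. Speed limits (degrees/s): [159.86, 159.86, 180, 180, 180, 180].

### API

Orientations are given as a 3x3 rotation matrix whose columns are the frame's x, y, z axes.
In Python, from rig import read_state, optics, order, bot gives the robot as it stands.
- The arm moves only by the tool drive_tool, never from a script. Its argument "steps" is a list of rows, each a list of 7 numbers: the finger opening in mm, from 0 to 87, then the shift along the tool's x, y, z normalised to -1 to 1, where 1 is 0.12 m, then the turn, a rotation vector about the tool's x, y, z normalised to -1 to 1, where 1 is 1.5 rad. In form: [[jaw, tx, ty, tz, ax, ay, az], ...]. A call has 1 to 8 rows; each row is the pose to reach, as a shift and turn from the pose commanded when the call began, along the tool's axes at that moment; what a row does not reach only later rows make up. A row lasts 1/10 s, in which the tool goes at most 50 mm and 8.59 degrees, less where a joint would pass 70% of its speed; a pose out of reach is approached as far as the arm can. A call with a number of a shift or a turn outside -1 to 1 is refused whole. A call with a gripper value outside its range is refused whole. The fingers move at their own pace and stop on an object; the grip force is fixed at half the most. Time passes only in rows, so rows that repeat a pose let the fingers close. It gives the time, the measured TCP pose, the force, the opening and the grip force at its end, in the units of the state.
- read_state(): the state, without advancing time (a new reading comes with each control period).
- optics.capture(name): name is "scene" or "top" or "wrist"; returns a dict with "color" (420x560x3 uint8, blue, green, red), "range_z" (420x560 float32, m along the optical axis (not along the pixel's ray), 0 where there is no reading), "fx", "fy", "cx", "cy" (pixels), "D" ([k1, k2, p1, p2, k3] as OpenCV has them; the pictures are not rectified), "rvec" (rotation vector, rad) and "tvec" (3), from world to camera coordinates, as OpenCV has them. Camera axes: x right, y down, z forward; pixel columns grow to the right and rows downward; lengths in m; the calibration is good to about 2 mm. A picture is of the moment at which its call begins.
- order.hand_in(): hands the job in; it is judged then, once.
The state is a dict: "time_s": time; "joint_positions": joint angles; "qvel": joint speeds; "tau": joint torques, N m; "position": TCP position; "tcp_rot": TCP orientation; "force": force on the tool from outside, world axes, zero at the start; "moment": the same for the moment, N m; "opening": opening from 0.0 (shut) to 1.0 (fully open); "grasp_force": force on a finger pad.
Only numpy, scipy, OpenCV 4.12 (cv2) and the standard library are available. Lean on these libraries where they do the work, as an engineer would, in place of code of your own. Each camera call takes 0.05 s, during which the arm holds its last target. There are 200 camera calls.

### The job

Two cut pieces of steel mounting rail lie loose on the bench in front of the blue rack. Slide each one into the row made for its length, in through the open mouth, until it is fully home against the yellow end stop and only a sliver sticks out of the mouth. The long rail already in its row stays home there, and everything else on the bench is left where it is.

Things in the scene. Friction and masses are not known exactly. Their poses are not given: they have to be found in the camera images.
- rail_short: the short steel mounting-rail offcut, top-hat section, 90 mm long, about 81 g, crown up. Crown (dark slots on top) 25 mm wide, 15 mm high, solid also at the ends; thin flange along each side of the foot, 2.5 mm high, 35 mm wide overall. Origin: centre of the underside; y along its length (either end may lead), x across.
- rail_mid: the middle-length steel mounting-rail offcut, top-hat section, 120 mm long, about 108 g, crown up. Crown (dark slots on top) 25 mm wide, 15 mm high, solid also at the ends; thin flange along each side of the foot, 2.5 mm high, 35 mm wide overall. Origin: centre of the underside; y along its length (either end may lead), x across.
- rail_long: the long steel mounting-rail offcut, top-hat section, 150 mm long, about 135 g, crown up. Crown (dark slots on top) 25 mm wide, 15 mm high, solid also at the ends; thin flange along each side of the foot, 2.5 mm high, 35 mm wide overall. Origin: centre of the underside; y along its length (either end may lead), x across. Already home in its row.
- row_short: short row of the rack, fixed: straight blue channel for 90 mm rail, the bench is its floor. Origin: centre of the mouth, on the bench; +y points out of the mouth, so a rail enters along -y. Inside 39 mm wide, walls 9 mm high. Face of the yellow end stop (20 mm high) 87 mm inside the mouth, so the matching rail when home stands 3 mm out.
- row_mid: middle row of the rack, fixed: straight blue channel for 120 mm rail, the bench is its floor. Origin: centre of the mouth, on the bench; +y points out of the mouth, so a rail enters along -y. Inside 39 mm wide, walls 9 mm high. Face of the yellow end stop (20 mm high) 117 mm inside the mouth, so the matching rail when home stands 3 mm out.
- row_long: long row of the rack, fixed: straight blue channel for 150 mm rail, the bench is its floor. Origin: centre of the mouth, on the bench; +y points out of the mouth, so a rail enters along -y. Inside 39 mm wide, walls 9 mm high. Face of the yellow end stop (20 mm high) 147 mm inside the mouth, so the matching rail when home stands 3 mm out.
- rack: fixed; its three rows lie 56 mm apart, mouths in one line, order varies. Origin: mid of that line; axes as the rows. Inward lips (30 mm apart, underside 6 mm up, from 8 mm inside the mouth) overhang the rail's flanges: slide rails in by the mouth. Flared guides, 9 mm high, reach 22 mm out from each mouth, opening to about 49 mm.
- row_short_home (a point): where the middle of the underside of the 90 mm rail lies when it is home in its row: 42 mm inside the mouth, bench height; axes as the row.
- row_mid_home (a point): where the middle of the underside of the 120 mm rail lies when it is home in its row: 57 mm inside the mouth, bench height; axes as the row.
- row_long_home (a point): where the middle of the underside of the 150 mm rail lies when it is home in its row: 72 mm inside the mouth, bench height; axes as the row.
- estop: bystander: yellow emergency-stop box 70 x 70 x 55 mm with a red mushroom button, 87 mm high in all; origin centre of the underside
- contactor: bystander: grey and black contactor 75 x 45 mm, 79 mm high; origin centre of the underside
- tub: bystander: open orange plastic tub, 84 mm across, 45 mm high; origin centre of the underside
- screwdriver: bystander: screwdriver with orange handle, 190 mm long, lying along its x axis
- pliers: bystander: pliers with one red and one blue handle, about 170 mm long along x, 16 mm high; origin on the bench near the joint
- terminals: bystander: strip of grey, blue and green terminal blocks 45 x 100 mm (y), 40 mm high; origin centre of the underside
Not all that is in view belongs to the job. Leave any brown look-alike of the row_mid alone.

How it is judged (in metres and radians):
At the end, for the whole second after the job is handed in: The short, middle and long rails each lie in the row of their own length, flat on the bench and at rest: middle within 8 mm of home along the row, 7 mm across and 6 mm in height, turned less than 0.1 rad from the row (either end first) and tilted less than 0.12 rad (x of rail_short in the frame of row_short_home between -0.007 and 0.007 m and y of rail_short in the frame of row_short_home between -0.008 and 0.008 m and z of rail_short in the frame of row_short_home between -0.006 and 0.006 m and angle between the y axis of rail_short and the y axis of row_short_home, either way round below 0.1 rad and angle between each of rail_short, rail_mid, rail_long's own z axis and vertical below 0.12 rad and linear speed of each of rail_short, rail_mid, rail_long below 0.02 m/s and x of rail_mid in the frame of row_mid_home between -0.007 and 0.007 m and y of rail_mid in the frame of row_mid_home between -0.008 and 0.008 m and z of rail_mid in the frame of row_mid_home between -0.006 and 0.006 m and angle between the y axis of rail_mid and the y axis of row_mid_home, either way round below 0.1 rad and x of rail_long in the frame of row_long_home between -0.007 and 0.007 m and y of rail_long in the frame of row_long_home between -0.008 and 0.008 m and z of rail_long in the frame of row_long_home between -0.006 and 0.006 m and angle between the y axis of rail_long and the y axis of row_long_home, either way round below 0.1 rad); the robot touches nothing.
It fails at once if a bystander (emergency-stop box, contactor, tub, screwdriver, pliers, terminal strip) is moved more than 30 mm (distance of any of estop, contactor, tub, screwdriver, pliers, terminals from where it was at the start of the episode above 0.03 m).
It also fails if it takes over 64 s, if anything falls off the work surface, if the arm or the gripper's body presses on something with over 40 N, if the wrist force passes 120 N, or if a joint passes its speed limit or range.

## Working session

There is one attempt and no reset: what is moved stays moved. The work goes in short steps, Python scripts to look and compute and a tool call to move; the robot and the scene stay as the last step left them, time stands still between calls to the robot, and variables do not carry over. Pictures are saved under pics/ and viewed, at most 10 in all, crops included, and the job is handed in when it is done.

Besides the shell and the picture viewer there is one more tool, called after ">>>" by a JSON object that holds its "op" and its "data", one argument or row to a line. drive_tool: Moves the arm, as the interface text tells. Scaled input: -1 to 1 covers 0.12 m each way for a shift and 1.5 rad each way for a turn. Its arguments: {"type":"object","properties":{"steps":{"type":"array"}},"required":["steps"]}

```bash
ls; mkdir -p pics; cat > h.py <<'E'
import numpy as np, cv2
from rig import read_state, optics, order, bot
def cam(n):
    c=optics.capture(n); c['K']=np.array([[c['fx'],0,c['cx']],[0,c['fy'],c['cy']],[0,0,1.]])
    c['D']=np.array(c['D'],float); c['R']=cv2.Rodrigues(np.array(c['rvec'],float))[0]; c['t']=np.array(c['tvec'],float).ravel(); return c
def plane(c,uv,z):
    uv=np.array(uv,float).reshape(-1,1,2); n=cv2.undistortPoints(uv,c['K'],c['D']).reshape(-1,2)
    d=np.c_[n,np.ones(len(n))]@c['R']; o=-c['R'].T@c['t']
    return o+d*((np.reshape(z,-1)-o[2])/d[:,2])[:,None]
def pts(c):
    h,w=c['range_z'].shape; g=np.stack(np.meshgrid(np.arange(w),np.arange(h)),-1).reshape(-1,1,2).astype(float)
    n=cv2.undistortPoints(g,c['K'],c['D']).reshape(-1,2); z=c['range_z'].reshape(-1,1)
    return ((np.c_[n,np.ones(len(n))]*z-c['t'])@c['R']).reshape(h,w,3)
E
python3 - <<'E'
from h import *
import pickle
for n in ('top','scene'):
    c=cam(n); pickle.dump(c,open(n+'.pkl','wb')); cv2.imwrite(f'pics/{n}0.png',c['color']); print(n,-c['R'].T@c['t'])
E
```

```text
pics
top [0.41505326 0.04723125 1.06435249]
scene [ 0.85859558 -0.41863622  0.87086461]
```

View pics/top0.png

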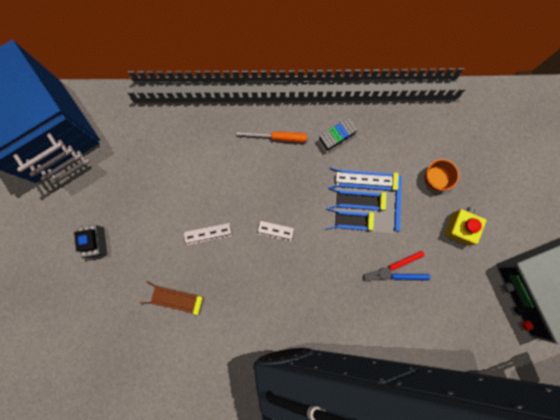

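View pics/scene0.png

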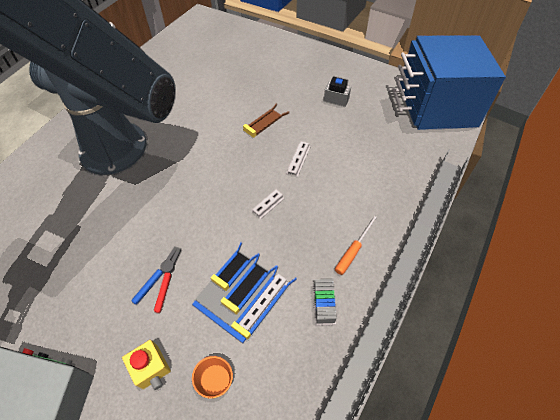

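The top view shows the rack with its mouths facing left. The long rail's row is at (365,180), with empty rows at (360,200) and (352,220). Loose rails lie at (208,233) and (276,230). There are two candidates for row_mid: the blue channel at (360,200) and the brown one at (175,300). The blue one fits, because it is in the rack and the brown one is the look-alike. I'll measure next and confirm with a crop.

```bash
cat > meas.py <<'E'
from h import *
def rails(c,roi,zt=0.015):
    im=c['color']; hsv=cv2.cvtColor(im,cv2.COLOR_BGR2HSV); out=[]
    m=((hsv[...,2]>175)&(hsv[...,1]<60)).astype(np.uint8)
    m=cv2.morphologyEx(m,cv2.MORPH_CLOSE,np.ones((5,5)))
    M=np.zeros_like(m); x0,y0,x1,y1=roi; M[y0:y1,x0:x1]=m[y0:y1,x0:x1]
    for k in cv2.findContours(M,cv2.RETR_EXTERNAL,cv2.CHAIN_APPROX_NONE)[0]:
        if cv2.contourArea(k)<150: continue
        P=plane(c,k.reshape(-1,2),zt)[:,:2]
        (a,s,ang)=cv2.minAreaRect((P*1000).astype(np.float32)); b=cv2.boxPoints((a,s,ang))
        e=[b[1]-b[0],b[2]-b[1]]; e=max(e,key=np.linalg.norm)
        out.append((np.round(np.mean(k.reshape(-1,2),0)),np.round(a,1),np.round(s,1),round(np.degrees(np.arctan2(e[1],e[0]))%180,1)))
    return out
E
python3 - <<'E'
from meas import *
import pickle
c=pickle.load(open('top.pkl','rb')); s=pickle.load(open('scene.pkl','rb'))
for r in rails(c,(140,150,420,250)): print('top',r)
for r in rails(s,(190,130,320,340)): print('scene',r)
for c,roi in ((c,(320,150,420,250)),(s,(180,230,310,350))):
    hsv=cv2.cvtColor(c['color'],cv2.COLOR_BGR2HSV); x0,y0,x1,y1=roi
    m=np.zeros(hsv.shape[:2],np.uint8); m[y0:y1,x0:x1]=cv2.inRange(hsv,(22,120,120),(35,255,255))[y0:y1,x0:x1]
    n,_,st,ce=cv2.connectedComponentsWithStats(m)
    for i in range(1,n):
        if st[i,4]>15: print('yel',ce[i].round(1),st[i],plane(c,ce[i],0.02).round(4))
    b=np.zeros_like(m); b[y0:y1,x0:x1]=cv2.inRange(hsv,(100,140,70),(125,255,255))[y0:y1,x0:x1]
    for k in cv2.findContours(b,cv2.RETR_EXTERNAL,cv2.CHAIN_APPROX_NONE)[0]:
        if len(k)>20: 
            r=cv2.boundingRect(k); print('blue',r)
c=pickle.load(open('top.pkl','rb'))
P=pts(c)
print('depth pts',[P[v,u].round(4) for u,v in ((208,233),(276,230),(365,180),(398,180),(383,201),(371,220))])
a=cv2.resize(c['color'][155:315,140:410],None,fx=2.9,fy=2.9,interpolation=cv2.INTER_CUBIC); cv2.imwrite('pics/crop1.png',a)
E
```

```text
top (array([207., 232.]), array([519. , 239.7]), array([ 28.4, 118.5]), np.float32(100.7))
top (array([276., 229.]), array([525.1,  60.3]), array([89.1, 29.1]), np.float32(76.7))
top (array([364., 178.]), array([ 658.6, -178.3]), array([147.8,  24.9]), np.float32(84.9))
scene (array([253., 257.]), array([509.4,  -6.9]), array([380.5, 627.7]), np.float32(119.6))
yel [394.7 180.7] [392 173   6  17  74] [[ 0.6505 -0.2573  0.02  ]]
yel [382.9 200.9] [380 192   6  18  90] [[ 0.5965 -0.2233  0.02  ]]
yel [370.5 221. ] [368 213   6  18  91] [[ 0.5436 -0.1883  0.02  ]]
blue (335, 225, 32, 5)
blue (336, 212, 32, 5)
blue (336, 204, 44, 6)
blue (337, 191, 43, 6)
blue (340, 184, 52, 7)
blue (395, 176, 6, 55)
blue (341, 171, 51, 5)
yel [219.6 282.1] [211 274  18  17 132] [[ 0.5468 -0.1935  0.02  ]]
yel [229.8 304.9] [221 297  18  17 124] [[ 0.5987 -0.227   0.02  ]]
yel [240.7 329.7] [231 322  20  17 131] [[ 0.6514 -0.2618  0.02  ]]
blue (193, 301, 53, 42)
blue (249, 278, 47, 57)
blue (236, 266, 42, 57)
blue (226, 254, 33, 45)
blue (216, 243, 26, 34)
depth pts [array([0.5174, 0.2362, 0.018 ]), array([0.5237, 0.0593, 0.0121]), array([ 0.6541, -0.1792,  0.0174]), array([ 0.6549, -0.2695,  0.0092]), array([ 0.5967, -0.2243,  0.0174]), array([ 0.5462, -0.1898,  0.0196])]
```

View pics/crop1.png

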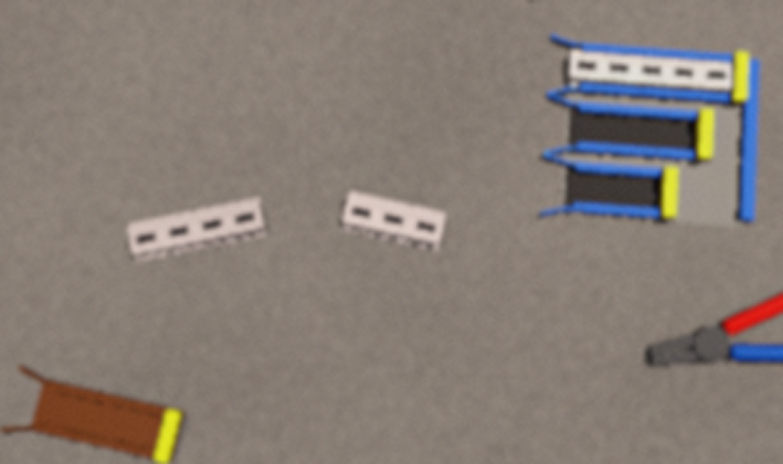

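The crop confirms it. The blue middle row at (360,200) is row_mid, and the rails measure 118 mm at (208,233) for mid and 89 mm at (276,230) for short. Next is the approach to the short rail.

```bash
cat > go.py <<'E'
import sys
from h import *
from scipy.spatial.transform import Rotation as Rn
def delta(x,y,z,ang):
    """target TCP; ang = world direction (deg) of the rail axis; tool down, tool y across the rail. prints normalised step"""
    s=read_state(); p=np.array(s['position']); R=np.array(s['tcp_rot']).reshape(3,3)
    best=None
    for k in (0,180):
        a=np.radians(ang+k); X=np.array([np.cos(a),np.sin(a),0]); Z=np.array([0,0,-1.]); T=np.c_[X,np.cross(Z,X),Z]
        w=Rn.from_matrix(R.T@T).as_rotvec()
        if best is None or np.linalg.norm(w)<np.linalg.norm(best): best=w
    d=R.T@(np.array([x,y,z])-p)
    print('t',s['time_s'],'pos',p.round(4),'toolx',R[:,0].round(3),'z',R[:,2].round(3),'j',np.round(s['joint_positions'],1),'open',s['opening'],'F',np.round(s['force'],1))
    print('shift',(d/.12).round(4),'turn',(best/1.5).round(4))
if __name__=='__main__': delta(*map(float,sys.argv[1:5]))
E
python3 go.py .525 .060 .15 76.7
```

```text
t 0.1 pos [ 0.2059 -0.5894  0.2217] toolx [0.944 0.33  0.   ] z [-0.     0.002 -1.   ] j [-81.   30.3  82.1  -0.   67.7 -10.2] open 1.0003677433292568 F [ 0.8 -0.7 -0.3]
shift [ 4.294  -4.2321  0.6068] turn [-0.0011 -0.0008 -0.6686]
```

>>> {"op": "drive_tool", "data": {
  "steps": [
    [87, 0.86, -0.85, 0, 0, 0, 0],
    [87, 0.86, -0.85, 0, 0, 0, 0],
    [87, 0.86, -0.85, 0, 0, 0, 0]
  ]
}}

```text
time_s: 0.4
position: [0.27, -0.4574, 0.2218]
tcp_rot: [[0.944, 0.329, -0.0], [0.329, -0.944, 0.002], [0.0, -0.002, -1.0]]
force: [0.4, 0.2, -0.2]
opening: 1.002
grasp_force: 0.0
```

>>> {"op": "drive_tool", "data": {
  "steps": [
    [87, 0.86, -0.85, 0, 0, 0, 0],
    [87, 0.86, -0.85, 0, 0, 0, 0],
    [87, 0.86, -0.85, 0, 0, 0, 0]
  ]
}}

```text
time_s: 0.7
position: [0.3339, -0.3269, 0.2223]
tcp_rot: [[0.944, 0.329, -0.0], [0.329, -0.944, 0.001], [0.0, -0.001, -1.0]]
force: [0.2, -0.1, -0.0]
opening: 1.001
grasp_force: 0.0
```

>>> {"op": "drive_tool", "data": {
  "steps": [
    [87, 0.86, -0.85, 0, 0, 0, 0],
    [87, 0.86, -0.85, 0, 0, 0, 0],
    [87, 0.86, -0.85, 0, 0, 0, 0]
  ]
}}

```text
time_s: 1.0
position: [0.3977, -0.1968, 0.2224]
tcp_rot: [[0.944, 0.329, -0.0], [0.329, -0.944, 0.001], [-0.0, -0.001, -1.0]]
force: [0.6, 0.0, -1.1]
opening: 1.0
grasp_force: 0.0
```

```bash
python3 go.py .58 -.10 .22 84.9; python3 - <<'E'
from h import *
c=cam('wrist'); cv2.imwrite('pics/w1.png',c['color']); print(-c['R'].T@c['t'])
for p in ((0.55,-.14,0),(.604,-.158,0),(.525,.06,0)): print(cv2.projectPoints(np.array([p]),np.array(c['rvec'],float),c['t'],c['K'],c['D'])[0].ravel())
E
```

```text
t 1.0 pos [ 0.3977 -0.1968  0.2224] toolx [ 0.944  0.329 -0.   ] z [-0.     0.001 -1.   ] j [-40.8  16.3 107.    0.   56.7  29.9] open 0.999819029932231 F [ 0.6  0.  -1.1]
shift [ 1.7    -0.2613  0.0201] turn [-4.00e-04 -2.00e-04 -7.64e-01]
[ 0.47720643 -0.16858779  0.38445962]
[276.54880449  26.24739173]
[310.16509312 -21.68673032]
[ 87.89487145 -15.65925167]
```

>>> {"op": "drive_tool", "data": {
  "steps": [
    [87, 0.85, -0.13, 0, 0, 0, 0],
    [87, 0.85, -0.13, 0, 0, 0, 0],
    [87, 0.85, -0.13, 0, 0, 0, 0]
  ]
}}

```text
time_s: 1.35
position: [0.4932, -0.149, 0.2228]
tcp_rot: [[0.943, 0.334, 0.004], [0.334, -0.943, -0.001], [0.004, 0.002, -1.0]]
force: [-0.4, -0.7, 0.0]
opening: 0.999
grasp_force: 0.0
```

>>> {"op": "drive_tool", "data": {
  "steps": [
    [87, 0.8, -0.1, 0, 0, 0, -0.764],
    [87, 0.8, -0.1, 0, 0, 0, -0.764],
    [87, 0.8, -0.1, 0, 0, 0, -0.764],
    [87, 0.8, -0.1, 0, 0, 0, -0.764],
    [87, 0.8, -0.1, 0, 0, 0, -0.764],
    [87, 0.8, -0.1, 0, 0, 0, -0.764],
    [87, 0.8, -0.1, 0, 0, 0, -0.764],
    [87, 0.8, -0.1, 0, 0, 0, -0.764]
  ]
}}

```text
time_s: 2.15
position: [0.5742, -0.1084, 0.222]
tcp_rot: [[0.084, 0.996, -0.002], [0.996, -0.084, 0.0], [0.0, -0.002, -1.0]]
force: [-0.7, -0.0, 0.7]
opening: 1.001
grasp_force: 0.0
```

```bash
python3 go.py .525 .06 .10 76.7; python3 - <<'E'
from h import *
import pickle
c=cam('wrist'); pickle.dump(c,open('w2.pkl','wb')); cv2.imwrite('pics/w2.png',c['color']); print(-c['R'].T@c['t'])
E
```

```text
t 2.15 pos [ 0.5742 -0.1084  0.222 ] toolx [0.084 0.996 0.   ] z [-0.002  0.    -1.   ] j [-21.6  27.2  88.   -0.   64.9 -16.8] open 1.000777764372411 F [-0.7 -0.   0.7]
shift [ 1.3638 -0.5255  1.0178] turn [-0.0012 -0.      0.0984]
[ 0.58160029 -0.02404247  0.38406121]
```

View pics/w2.png

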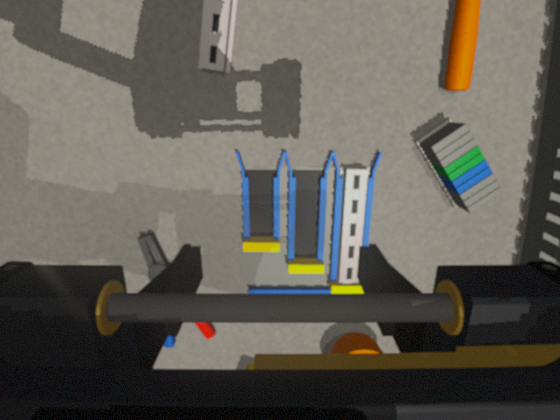

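The wrist view shows the rack with short row x 245–280, mid row 290–325 and long row 333–373. The mouths are near v≈170. I'll fit the channel centrelines from the gaps between the blue walls.

```bash
python3 - <<'E'
from h import *
import pickle
c=pickle.load(open('w2.pkl','rb')); hsv=cv2.cvtColor(c['color'],cv2.COLOR_BGR2HSV)
b=cv2.inRange(hsv,(100,120,60),(128,255,255))>0
def runs(m):
    d=np.diff(np.r_[0,m.astype(int),0]); return list(zip(np.where(d==1)[0],np.where(d==-1)[0]))
def scan(u0,u1,v0,v1):
    L=[];Rr=[];W=[]
    for v in range(v0,v1):
        r=[(a+u0,e+u0) for a,e in runs(b[v,u0:u1]) if e-a>=2]
        if len(r)!=2: continue
        E=plane(c,[(r[0][0]-.5,v),(r[0][1]-.5,v),(r[1][0]-.5,v),(r[1][1]-.5,v)],.009)[:,:2]
        L.append((E[1]+E[2])/2); Rr.append((E[0]+E[3])/2); W.append((np.linalg.norm(E[2]-E[1]),np.linalg.norm(E[3]-E[0])))
    L=np.array(L);Rr=np.array(Rr)
    for Q in (L,Rr):
        p=np.polyfit(Q[:,1],Q[:,0],1); print(len(Q),'x=%.4f + %.4f*(y+.10)'%(np.polyval(p,-.10),p[0]),'resid',np.std(Q[:,0]-np.polyval(p,Q[:,1])).round(4),'W',np.median(W,0).round(4),'y',Q[[0,-1],1].round(3))
for a in ((240,286,178,236),(286,330,178,258),(330,380,178,240)): scan(*a)
m=cv2.inRange(hsv,(22,120,110),(35,255,255))
n,_,st,ce=cv2.connectedComponentsWithStats(m)
for i in range(1,n):
    x,y,w,h,A=st[i]
    if A>100 and 230<x<370 and y<300: print('yel',st[i],plane(c,[(x+w/2-.5,y-.5),(x+w/2-.5,y+h-.5)],.02).round(4).tolist())
E
```

```text
58 x=0.5516 + 0.0965*(y+.10) resid 0.0002 W [0.0291 0.0434] y [-0.107 -0.179]
58 x=0.5513 + 0.0869*(y+.10) resid 0.0002 W [0.0291 0.0434] y [-0.107 -0.179]
80 x=0.6075 + 0.0892*(y+.10) resid 0.0003 W [0.029  0.0441] y [-0.112 -0.215]
80 x=0.6073 + 0.0886*(y+.10) resid 0.0003 W [0.029  0.0441] y [-0.112 -0.215]
62 x=0.6646 + 0.0903*(y+.10) resid 0.0002 W [0.0307 0.0451] y [-0.116 -0.194]
62 x=0.6633 + 0.0919*(y+.10) resid 0.0003 W [0.0307 0.0451] y [-0.116 -0.194]
yel [243 241  37  11 402] [[0.5446, -0.1821, 0.02], [0.543, -0.1968, 0.02]]
yel [288 259  36  15 419] [[0.5972, -0.2111, 0.02], [0.5959, -0.2321, 0.02]]
yel [330 284  34  10 303] [[0.6474, -0.251, 0.02], [0.6471, -0.2658, 0.02]]
```

>>> {"op": "drive_tool", "data": {
  "steps": [
    [87, 1, -0.5, 0, 0, 0, 0],
    [87, 1, -0.5, 0, 0, 0, 0],
    [87, 1, -0.5, 0, 0, 0, 0],
    [87, 1, -0.5, 0, 0, 0, 0]
  ]
}}

```text
time_s: 2.6
position: [0.5226, 0.0203, 0.2221]
tcp_rot: [[0.087, 0.996, -0.005], [0.996, -0.087, 0.002], [0.001, -0.005, -1.0]]
force: [0.8, -0.7, 0.1]
opening: 1.0
grasp_force: 0.0
```

>>> {"op": "drive_tool", "data": {
  "steps": [
    [50, 0.36, -0.03, 0.4, 0, 0, 0.1],
    [50, 0.36, -0.03, 0.9, 0, 0, 0.1],
    [50, 0.36, -0.03, 0.95, 0, 0, 0.1],
    [50, 0.36, -0.03, 0.95, 0, 0, 0.1],
    [50, 0.36, -0.03, 0.95, 0, 0, 0.1]
  ]
}}

```text
time_s: 3.1
position: [0.5269, 0.0594, 0.1086]
tcp_rot: [[0.238, 0.971, -0.0], [0.971, -0.238, -0.0], [-0.0, -0.0, -1.0]]
force: [0.5, -0.9, 0.1]
opening: 0.637
grasp_force: 0.0
```

```bash
python3 go.py .525 .06 .011 76.7; python3 - <<'E'
from h import *
c=cam('wrist'); cv2.imwrite('pics/w3.png',c['color'])
E
```

```text
t 3.1 pos [0.5269 0.0594 0.1086] toolx [ 0.238  0.971 -0.   ] z [-0. -0. -1.] j [ -5.6  32.7 101.5  -0.   45.8   8.1] open 0.6367240482250426 F [ 0.5 -0.9  0.1]
shift [ 0.001  -0.0163  0.8129] turn [-0.0002  0.0002 -0.0055]
```

View pics/w3.png

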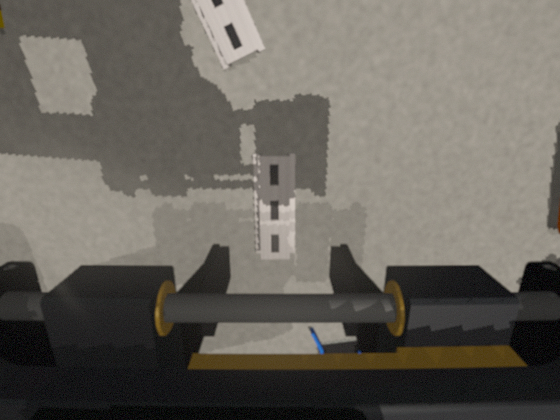

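The short rail's crown (x 258–295) is centred between the fingers (230 and 330). I'll lower and close.

>>> {"op": "drive_tool", "data": {
  "steps": [
    [50, 0, -0.016, 0.4, 0, 0, -0.005],
    [50, 0, -0.016, 0.65, 0, 0, -0.005],
    [50, 0, -0.016, 0.76, 0, 0, -0.005],
    [50, 0, -0.016, 0.81, 0, 0, -0.005],
    [50, 0, -0.016, 0.81, 0, 0, -0.005]
  ]
}}

```text
time_s: 3.65
position: [0.5257, 0.0604, 0.0121]
tcp_rot: [[0.23, 0.973, 0.002], [0.973, -0.23, -0.0], [0.0, 0.002, -1.0]]
force: [-0.5, 0.5, -0.1]
opening: 0.573
grasp_force: 0.0
```

>>> {"op": "drive_tool", "data": {
  "steps": [
    [15, 0, 0, 0, 0, 0, 0],
    [15, 0, 0, 0, 0, 0, 0],
    [15, 0, 0, 0, 0, 0, 0],
    [15, 0, 0, 0, 0, 0, 0],
    [15, 0, 0, 0, 0, 0, 0],
    [15, 0, 0, 0, 0, 0, 0]
  ]
}}

```text
time_s: 4.25
position: [0.5246, 0.0609, 0.0119]
tcp_rot: [[0.229, 0.973, 0.0], [0.973, -0.229, 0.0], [0.0, 0.0, -1.0]]
force: [-0.4, -0.6, 6.5]
opening: 0.278
grasp_force: 30.0
```

```bash
python3 go.py .5617 0.01 .016 84.9; 
```

```text
t 4.25 pos [0.5246 0.0609 0.0119] toolx [0.229 0.973 0.   ] z [ 0.  0. -1.] j [ -5.5  42.5 104.3   0.   33.2   7.7] open 0.27807947059414956 F [-0.4 -0.6  6.5]
shift [-0.3422  0.3981 -0.034 ] turn [ 0.0002 -0.     -0.095 ]
```

>>> {"op": "drive_tool", "data": {
  "steps": [
    [15, 0, 0, -0.05, 0, 0, 0],
    [15, -0.15, 0.2, -0.05, 0, 0, -0.05],
    [15, -0.342, 0.395, -0.05, 0, 0, -0.095],
    [15, -0.342, 0.395, -0.05, 0, 0, -0.095]
  ]
}}

```text
time_s: 4.65
position: [0.5659, 0.0066, 0.0179]
tcp_rot: [[0.091, 0.996, 0.007], [0.996, -0.091, -0.002], [-0.001, 0.007, -1.0]]
force: [0.1, 0.3, 0.0]
opening: 0.275
grasp_force: 30.0
```

```bash
python3 go.py .5613 0.01 .012 84.9; python3 - <<'E'
from h import *
c=cam('wrist'); cv2.imwrite('pics/w4.png',c['color'])
E
```

```text
t 4.65 pos [0.5659 0.0066 0.0179] toolx [ 0.091  0.996 -0.001] z [ 0.007 -0.002 -1.   ] j [-10.6  43.2  99.   -0.1  37.4  -5.4] open 0.2753610818681829 F [0.1 0.3 0. ]
shift [ 0.0248 -0.0409  0.0491] turn [ 0.0048  0.0009 -0.0014]
```

View pics/w4.png

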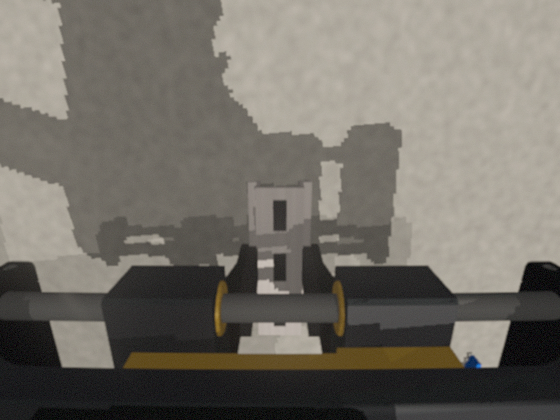

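The rail is held straight, with its crown between the fingers (x 245–320). I'll settle and check the line.

>>> {"op": "drive_tool", "data": {
  "steps": [
    [15, 0, 0, 0.02, 0, 0, 0],
    [15, 0, 0, 0.02, 0, 0, 0]
  ]
}}

```text
time_s: 4.9
position: [0.5598, 0.0108, 0.0144]
tcp_rot: [[0.089, 0.996, -0.003], [0.996, -0.089, 0.001], [0.0, -0.003, -1.0]]
force: [-0.2, -0.1, -0.7]
opening: 0.278
grasp_force: 30.0
```

```bash
python3 go.py .5588 -0.02 .0125 84.9
```

```text
t 4.9 pos [0.5598 0.0108 0.0144] toolx [0.089 0.996 0.   ] z [-0.003  0.001 -1.   ] j [-10.3  43.4  99.5   0.   37.2  -5.3] open 0.2780968212267279 F [-0.2 -0.1 -0.7]
shift [-0.2567  0.0147  0.0159] turn [-0.0017 -0.0002  0.0002]
```

>>> {"op": "drive_tool", "data": {
  "steps": [
    [15, -0.15, 0.013, 0.01, 0, 0, 0],
    [15, -0.25, 0.013, 0.015, 0, 0, 0],
    [15, -0.35, 0.013, 0.015, 0, 0, 0],
    [15, -0.42, 0.013, 0.015, 0, 0, 0],
    [15, -0.5, 0.013, 0.015, 0, 0, 0],
    [15, -0.55, 0.013, 0.015, 0, 0, 0],
    [15, -0.6, 0.013, 0.015, 0, 0, 0],
    [15, -0.6, 0.013, 0.015, 0, 0, 0]
  ]
}}

```text
time_s: 5.7
position: [0.5566, -0.0626, 0.0132]
tcp_rot: [[0.09, 0.996, 0.0], [0.996, -0.09, -0.0], [-0.0, 0.0, -1.0]]
force: [0.1, 0.1, -0.7]
opening: 0.278
grasp_force: 30.0
```

```bash
python3 go.py .548 -0.138 .012 84.9
```

```text
t 5.7 pos [ 0.5566 -0.0626  0.0132] toolx [ 0.09   0.996 -0.   ] z [ 0. -0. -1.] j [-17.9  43.5  99.6  -0.   36.9 -12.7] open 0.2777377360854475 F [ 0.1  0.1 -0.7]
shift [-0.6319 -0.0147  0.0101] turn [ 0.0002  0.0001 -0.0007]
```

>>> {"op": "drive_tool", "data": {
  "steps": [
    [15, 0, -0.013, 0.005, 0, 0, 0],
    [15, -0.1, -0.014, 0.005, 0, 0, 0],
    [15, -0.2, -0.014, 0.005, 0, 0, 0],
    [15, -0.3, -0.014, 0.005, 0, 0, 0],
    [15, -0.4, -0.014, 0.005, 0, 0, 0],
    [15, -0.48, -0.014, 0.005, 0, 0, 0],
    [15, -0.53, -0.014, 0.005, 0, 0, 0],
    [15, -0.53, -0.014, 0.005, 0, 0, 0]
  ]
}}

```text
time_s: 6.5
position: [0.5492, -0.1262, 0.0126]
tcp_rot: [[0.09, 0.996, 0.0], [0.996, -0.09, -0.0], [-0.0, 0.0, -1.0]]
force: [-0.1, 1.0, -1.3]
opening: 0.279
grasp_force: 30.0
```

```bash
python3 go.py .548 -0.138 .012 84.9
```

```text
t 6.5 pos [ 0.5492 -0.1262  0.0126] toolx [ 0.09   0.996 -0.   ] z [ 0. -0. -1.] j [-24.3  43.7  99.1   0.   37.2 -19.1] open 0.2791180579861584 F [-0.1  1.  -1.3]
shift [-0.0987 -0.0013  0.005 ] turn [ 0.0003  0.0001 -0.0011]
```

Going in freely. I'll press slowly until the stop shows up as force.

>>> {"op": "drive_tool", "data": {
  "steps": [
    [15, -0.03, 0, 0, 0, 0, 0],
    [15, -0.06, 0, 0, 0, 0, 0],
    [15, -0.08, 0, 0, 0, 0, 0],
    [15, -0.09, 0, 0, 0, 0, 0],
    [15, -0.1, 0, 0, 0, 0, 0],
    [15, -0.1, 0, 0, 0, 0, 0]
  ]
}}

```text
time_s: 7.1
position: [0.5481, -0.137, 0.0126]
tcp_rot: [[0.089, 0.996, 0.0], [0.996, -0.089, -0.0], [-0.0, 0.0, -1.0]]
force: [0.5, 0.5, -0.7]
opening: 0.275
grasp_force: 30.0
```

>>> {"op": "drive_tool", "data": {
  "steps": [
    [15, -0.015, 0, 0, 0, 0, 0],
    [15, -0.025, 0, 0, 0, 0, 0],
    [15, -0.035, 0, 0, 0, 0, 0],
    [15, -0.035, 0, 0, 0, 0, 0]
  ]
}}

```text
time_s: 7.5
position: [0.5477, -0.1384, 0.0125]
tcp_rot: [[0.091, 0.996, -0.0], [0.996, -0.091, 0.004], [0.004, -0.001, -1.0]]
force: [3.2, 8.8, 0.8]
opening: 0.277
grasp_force: 30.0
```

Contact force of 9 N at the expected home pose, so the short rail is home. I'll release and lift.

>>> {"op": "drive_tool", "data": {
  "steps": [
    [45, 0.03, 0, 0, 0, 0, 0],
    [45, 0.03, 0, 0, 0, 0, 0],
    [45, 0.03, 0, 0, 0, 0, 0],
    [45, 0.03, 0, -0.3, 0, 0, 0],
    [45, 0.03, 0, -0.7, 0, 0, 0],
    [45, 0.03, 0, -0.9, 0, 0, 0],
    [45, 0.03, 0, -0.9, 0, 0, 0]
  ]
}}

```text
time_s: 8.2
position: [0.5507, -0.1394, 0.1246]
tcp_rot: [[0.089, 0.996, 0.008], [0.996, -0.089, -0.004], [-0.003, 0.009, -1.0]]
force: [0.1, -0.1, -0.4]
opening: 0.514
grasp_force: 0.0
```

```bash
python3 go.py .519 .2395 .12 100.7; python3 - <<'E'
from meas import *
c=cam('wrist'); cv2.imwrite('pics/w5.png',c['color'])
c=cam('top')
for r in rails(c,(140,150,420,250)): print('top',r)
E
```

```text
t 8.2 pos [ 0.5507 -0.1394  0.1246] toolx [ 0.089  0.996 -0.003] z [ 0.008 -0.004 -1.   ] j [-25.5  33.3  95.9  -0.   50.3 -20.3] open 0.5140754003248963 F [ 0.1 -0.1 -0.4]
shift [ 3.121  -0.5452  0.0229] turn [ 0.0053  0.0031 -0.184 ]
top (array([192., 234.]), array([518., 265.]), array([168.4,  71.4]), np.float32(84.6))
top (array([237., 171.]), array([681.2, 160.6]), array([61.4, 50.4]), np.float32(59.3))
top (array([340., 174.]), array([ 674.9, -117.6]), array([56.2, 93. ]), np.float32(178.3))
top (array([198., 168.]), array([696. , 270.2]), array([ 73., 150.]), np.float32(144.2))
```

View pics/w5.png

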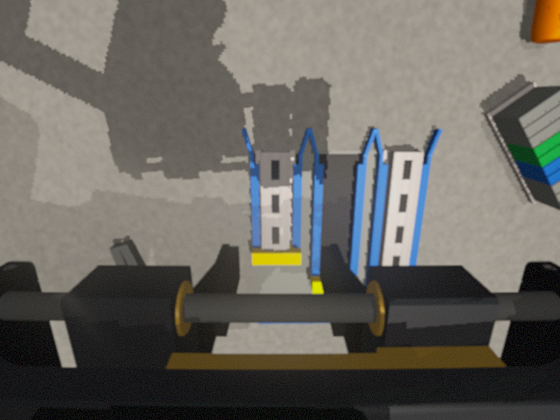

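The short rail sits in its row up against the yellow stop (258–293, 252). Now the mid rail.

>>> {"op": "drive_tool", "data": {
  "steps": [
    [45, 1, -0.17, 0, 0, 0, 0],
    [45, 1, -0.17, 0, 0, 0, 0],
    [45, 1, -0.17, 0, 0, 0, 0]
  ]
}}

```text
time_s: 8.6
position: [0.5352, -0.0129, 0.1185]
tcp_rot: [[0.088, 0.996, -0.006], [0.996, -0.088, 0.002], [0.002, -0.007, -1.0]]
force: [-0.0, 0.8, 0.1]
opening: 0.516
grasp_force: 0.0
```

>>> {"op": "drive_tool", "data": {
  "steps": [
    [45, 1, -0.17, 0, 0, 0, 0],
    [45, 1, -0.17, 0, 0, 0, 0],
    [45, 1, -0.17, 0, 0, 0, 0]
  ]
}}

```text
time_s: 8.9
position: [0.526, 0.1084, 0.1186]
tcp_rot: [[0.086, 0.996, -0.005], [0.996, -0.086, 0.001], [0.0, -0.005, -1.0]]
force: [-0.3, -0.7, 0.8]
opening: 0.52
grasp_force: 0.0
```

>>> {"op": "drive_tool", "data": {
  "steps": [
    [45, 1, -0.17, 0, 0, 0, -0.09],
    [45, 1, -0.17, 0, 0, 0, -0.184],
    [45, 1, -0.17, 0, 0, 0, -0.184],
    [45, 1, -0.17, 0, 0, 0, -0.184],
    [45, 1, -0.17, 0, 0, 0, -0.184]
  ]
}}

```text
time_s: 9.4
position: [0.5179, 0.2261, 0.1189]
tcp_rot: [[-0.187, 0.982, -0.003], [0.982, 0.187, -0.001], [-0.001, -0.003, -1.0]]
force: [1.0, -0.8, -0.2]
opening: 0.515
grasp_force: 0.0
```

```bash
python3 go.py .519 .2395 .011 100.7; python3 - <<'E'
from meas import *
c=cam('wrist'); cv2.imwrite('pics/w6.png',c['color'])
E
```

```text
t 9.4 pos [0.5179 0.2261 0.1189] toolx [-0.187  0.982 -0.001] z [-0.003 -0.001 -1.   ] j [12.3 33.8 96.  -0.  50.4  1.5] open 0.5152233156297128 F [ 1.  -0.8 -0.2]
shift [0.1082 0.033  0.8993] turn [-0.0022  0.0005  0.001 ]
```

View pics/w6.png

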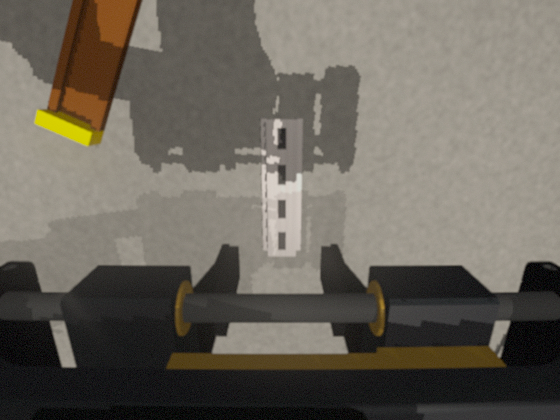

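The mid rail (x 265–302) is centred under the fingers. I'll lower and grip.

>>> {"op": "drive_tool", "data": {
  "steps": [
    [45, 0.108, 0.033, 0.4, 0, 0, 0],
    [45, 0.108, 0.033, 0.7, 0, 0, 0],
    [45, 0.108, 0.033, 0.84, 0, 0, 0],
    [45, 0.108, 0.033, 0.898, 0, 0, 0],
    [45, 0.108, 0.033, 0.898, 0, 0, 0],
    [45, 0.108, 0.033, 0.898, 0, 0, 0]
  ]
}}

```text
time_s: 10.05
position: [0.5215, 0.2392, 0.0135]
tcp_rot: [[-0.185, 0.983, 0.001], [0.983, 0.185, 0.0], [0.0, 0.001, -1.0]]
force: [-0.1, 0.4, -0.4]
opening: 0.516
grasp_force: 0.0
```

>>> {"op": "drive_tool", "data": {
  "steps": [
    [15, 0, 0, 0, 0, 0, 0],
    [15, 0, 0, 0, 0, 0, 0],
    [15, 0, 0, 0, 0, 0, 0],
    [15, 0, 0, 0, 0, 0, 0],
    [15, 0, 0, 0, 0, 0, 0],
    [15, 0, 0, 0, 0, 0, 0]
  ]
}}

```text
time_s: 10.65
position: [0.52, 0.2399, 0.0133]
tcp_rot: [[-0.186, 0.983, -0.001], [0.983, 0.186, -0.0], [-0.0, -0.001, -1.0]]
force: [-2.5, -0.5, 4.9]
opening: 0.272
grasp_force: 30.0
```

```bash
python3 go.py .6187 0.0255 .016 84.9
```

```text
t 10.65 pos [0.52   0.2399 0.0133] toolx [-0.186  0.983 -0.   ] z [-0.001 -0.    -1.   ] j [13.6 44.  97.6 -0.  38.4  2.9] open 0.27244479997731297 F [-2.5 -0.5  4.9]
shift [-1.9082  0.4753 -0.0223] turn [-5.000e-04  1.000e-04  1.842e-01]
```

That grip is too shallow, with only 1.7 mm of overlap. I'll regrip 2.3 mm lower.

>>> {"op": "drive_tool", "data": {
  "steps": [
    [38, 0, 0, 0, 0, 0, 0],
    [38, 0, 0, 0, 0, 0, 0],
    [38, 0, 0, 0.019, 0, 0, 0],
    [38, 0, 0, 0.019, 0, 0, 0],
    [15, 0, 0, 0.019, 0, 0, 0],
    [15, 0, 0, 0.019, 0, 0, 0],
    [15, 0, 0, 0.019, 0, 0, 0],
    [15, 0, 0, 0.019, 0, 0, 0]
  ]
}}

```text
time_s: 11.45
position: [0.5205, 0.2399, 0.0104]
tcp_rot: [[-0.186, 0.983, -0.0], [0.983, 0.186, -0.0], [0.0, -0.0, -1.0]]
force: [-0.2, 0.5, -0.4]
opening: 0.278
grasp_force: 30.0
```

>>> {"op": "drive_tool", "data": {
  "steps": [
    [15, 0, 0, 0, 0, 0, 0],
    [15, 0, 0, -0.03, 0, 0, 0],
    [15, 0, 0, -0.05, 0, 0, 0],
    [15, 0, 0, -0.05, 0, 0, 0]
  ]
}}

```text
time_s: 11.85
position: [0.5209, 0.24, 0.017]
tcp_rot: [[-0.186, 0.983, 0.001], [0.983, 0.186, 0.0], [0.0, 0.001, -1.0]]
force: [-0.3, 0.9, -0.5]
opening: 0.284
grasp_force: 30.0
```

```bash
python3 go.py .6187 0.0255 .016 84.9
```

```text
t 11.85 pos [0.5209 0.24   0.017 ] toolx [-0.186  0.983  0.   ] z [ 0.001  0.    -1.   ] j [13.6 43.7 97.6  0.  38.7  2.9] open 0.28395204823281217 F [-0.3  0.9 -0.5]
shift [-1.9077  0.4687  0.0085] turn [ 6.00e-04 -1.00e-04  1.84e-01]
```

>>> {"op": "drive_tool", "data": {
  "steps": [
    [15, -0.3, 0.08, -0.02, 0, 0, 0],
    [15, -0.6, 0.16, -0.02, 0, 0, 0],
    [15, -0.95, 0.234, -0.02, 0, 0, 0],
    [15, -0.95, 0.234, -0.02, 0, 0, 0]
  ]
}}

```text
time_s: 12.25
position: [0.5732, 0.1286, 0.0194]
tcp_rot: [[-0.181, 0.984, 0.005], [0.984, 0.181, -0.001], [-0.002, 0.005, -1.0]]
force: [-0.1, 0.6, -1.8]
opening: 0.28
grasp_force: 30.0
```

>>> {"op": "drive_tool", "data": {
  "steps": [
    [15, -0.3, 0.08, 0, 0, 0, 0.06],
    [15, -0.6, 0.16, 0, 0, 0, 0.12],
    [15, -0.9, 0.22, 0, 0, 0, 0.184],
    [15, -0.957, 0.235, 0, 0, 0, 0.184],
    [15, -0.957, 0.235, 0, 0, 0, 0.184],
    [15, -0.957, 0.235, 0, 0, 0, 0.184]
  ]
}}

```text
time_s: 12.85
position: [0.617, 0.0267, 0.0186]
tcp_rot: [[0.088, 0.996, -0.002], [0.996, -0.088, 0.001], [0.001, -0.002, -1.0]]
force: [-0.2, 0.1, -0.2]
opening: 0.279
grasp_force: 30.0
```

```bash
python3 go.py .6162 -0.001 .0115 84.9; python3 - <<'E'
from meas import *
c=cam('wrist'); cv2.imwrite('pics/w7.png',c['color'])
E
```

```text
t 12.85 pos [0.617  0.0267 0.0186] toolx [0.088 0.996 0.001] z [-0.002  0.001 -1.   ] j [-7.9 45.6 90.7  0.  43.9 -2.9] open 0.27927386358191714 F [-0.2  0.1 -0.2]
shift [-0.2306  0.0135  0.0592] turn [-0.0015 -0.0004  0.0006]
```

View pics/w7.png

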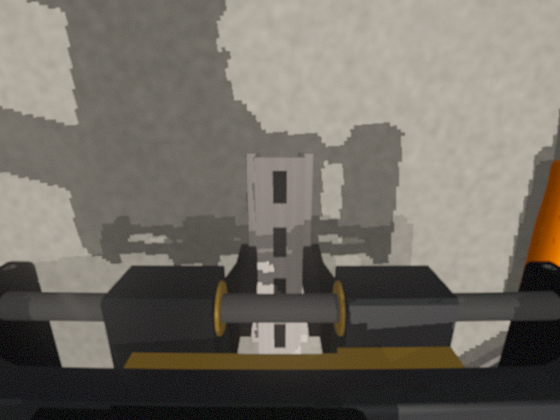

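The mid rail is held straight (x 248–312). I'll lower and slide in.

>>> {"op": "drive_tool", "data": {
  "steps": [
    [15, -0.05, 0.01, 0.03, 0, 0, 0],
    [15, -0.12, 0.012, 0.055, 0, 0, 0],
    [15, -0.2, 0.012, 0.055, 0, 0, 0],
    [15, -0.28, 0.012, 0.055, 0, 0, 0],
    [15, -0.36, 0.012, 0.055, 0, 0, 0],
    [15, -0.44, 0.012, 0.055, 0, 0, 0],
    [15, -0.5, 0.012, 0.055, 0, 0, 0],
    [15, -0.5, 0.012, 0.055, 0, 0, 0]
  ]
}}

```text
time_s: 13.7
position: [0.6146, -0.0358, 0.0124]
tcp_rot: [[0.091, 0.996, 0.0], [0.996, -0.091, -0.0], [-0.0, 0.0, -1.0]]
force: [0.8, 0.7, -1.3]
opening: 0.276
grasp_force: 30.0
```

```bash
python3 go.py .6023 -0.1575 .0112 84.9
```

```text
t 13.7 pos [ 0.6146 -0.0358  0.0124] toolx [ 0.091  0.996 -0.   ] z [ 0. -0. -1.] j [-13.7  46.   91.2  -0.   42.8  -8.5] open 0.27550197663318526 F [ 0.8  0.7 -1.3]
shift [-1.019  -0.0102  0.0104] turn [ 0.0003  0.0001 -0.0012]
```

>>> {"op": "drive_tool", "data": {
  "steps": [
    [15, 0, -0.011, 0.005, 0, 0, 0],
    [15, -0.1, -0.011, 0.005, 0, 0, 0],
    [15, -0.2, -0.011, 0.005, 0, 0, 0],
    [15, -0.3, -0.011, 0.005, 0, 0, 0],
    [15, -0.4, -0.011, 0.005, 0, 0, 0],
    [15, -0.5, -0.011, 0.005, 0, 0, 0],
    [15, -0.6, -0.011, 0.005, 0, 0, 0],
    [15, -0.6, -0.011, 0.005, 0, 0, 0]
  ]
}}

```text
time_s: 14.5
position: [0.607, -0.1082, 0.0118]
tcp_rot: [[0.091, 0.996, 0.001], [0.996, -0.091, -0.001], [-0.001, 0.001, -1.0]]
force: [-0.0, 0.1, -1.7]
opening: 0.282
grasp_force: 30.0
```

```bash
python3 go.py .6023 -0.1575 .0112 84.9
```

```text
t 14.5 pos [ 0.607  -0.1082  0.0118] toolx [ 0.091  0.996 -0.001] z [ 0.001 -0.001 -1.   ] j [-20.5  46.1  91.1  -0.   42.8 -15.2] open 0.28155193876404 F [-0.   0.1 -1.7]
shift [-0.4124 -0.0012  0.005 ] turn [ 0.0006  0.0003 -0.0015]
```

>>> {"op": "drive_tool", "data": {
  "steps": [
    [15, -0.1, 0, 0, 0, 0, 0],
    [15, -0.2, 0, 0, 0, 0, 0],
    [15, -0.28, 0, 0, 0, 0, 0],
    [15, -0.33, 0, 0, 0, 0, 0],
    [15, -0.36, 0, 0, 0, 0, 0],
    [15, -0.385, 0, 0, 0, 0, 0],
    [15, -0.4, 0, 0, 0, 0, 0],
    [15, -0.4, 0, 0, 0, 0, 0]
  ]
}}

```text
time_s: 15.3
position: [0.6025, -0.1538, 0.0117]
tcp_rot: [[0.089, 0.996, 0.0], [0.996, -0.089, 0.0], [0.0, 0.0, -1.0]]
force: [0.4, 0.2, -1.0]
opening: 0.28
grasp_force: 30.0
```

>>> {"op": "drive_tool", "data": {
  "steps": [
    [15, -0.015, 0, 0, 0, 0, 0],
    [15, -0.025, 0, 0, 0, 0, 0],
    [15, -0.035, 0, 0, 0, 0, 0],
    [15, -0.035, 0, 0, 0, 0, 0]
  ]
}}

```text
time_s: 15.7
position: [0.6022, -0.1581, 0.0117]
tcp_rot: [[0.089, 0.996, 0.0], [0.996, -0.089, -0.0], [-0.0, 0.0, -1.0]]
force: [-1.3, -0.1, -0.4]
opening: 0.283
grasp_force: 30.0
```

>>> {"op": "drive_tool", "data": {
  "steps": [
    [15, -0.01, 0, 0, 0, 0, 0],
    [15, -0.02, 0, 0, 0, 0, 0],
    [15, -0.03, 0, 0, 0, 0, 0],
    [15, -0.03, 0, 0, 0, 0, 0]
  ]
}}

```text
time_s: 16.1
position: [0.6019, -0.1589, 0.0117]
tcp_rot: [[0.09, 0.996, -0.0], [0.996, -0.09, 0.004], [0.004, -0.0, -1.0]]
force: [2.3, 8.6, -0.4]
opening: 0.282
grasp_force: 30.0
```

The stop is reached with 8.6 N. I'll release with a narrow opening, lift and retreat for a check.

>>> {"op": "drive_tool", "data": {
  "steps": [
    [38, 0.02, 0, 0, 0, 0, 0],
    [38, 0.02, 0, 0, 0, 0, 0],
    [38, 0.02, 0, 0, 0, 0, 0],
    [38, 0.02, 0, -0.3, 0, 0, 0],
    [38, 0.02, 0, -0.7, 0, 0, 0],
    [38, 0.02, 0, -1, 0, 0, 0],
    [38, 0.02, 0, -1, 0, 0, 0],
    [38, 0.02, 0, -1, 0, 0, 0]
  ]
}}

```text
time_s: 16.9
position: [0.6024, -0.1598, 0.1328]
tcp_rot: [[0.089, 0.996, 0.002], [0.996, -0.089, -0.001], [-0.001, 0.002, -1.0]]
force: [-0.4, 0.6, -0.6]
opening: 0.438
grasp_force: 0.0
```

>>> {"op": "drive_tool", "data": {
  "steps": [
    [38, 0.5, -0.5, -0.8, 0, 0, 0],
    [38, 0.5, -0.5, -0.8, 0, 0, 0],
    [38, 0.5, -0.5, -0.8, 0, 0, 0],
    [38, 0.5, -0.5, -0.8, 0, 0, 0],
    [38, 0.5, -0.5, -0.8, 0, 0, 0],
    [38, 0.5, -0.5, -0.8, 0, 0, 0]
  ]
}}

```text
time_s: 17.5
position: [0.5472, -0.0945, 0.2257]
tcp_rot: [[0.089, 0.996, -0.003], [0.996, -0.089, 0.001], [0.001, -0.003, -1.0]]
force: [0.2, 0.7, 0.3]
opening: 0.436
grasp_force: 0.0
```

```bash
python3 - <<'E'
from meas import *
c=cam('wrist'); cv2.imwrite('pics/w8.png',c['color'])
hsv=cv2.cvtColor(c['color'],cv2.COLOR_BGR2HSV)
for n,h in (('short',(.5481,-.138)),('mid',(.6022,-.1585)),('long',(.6585,-.178))):
    L={'short':45,'mid':60,'long':75}[n]/1000; d=np.array([.0891,.996])
    for s in (-1,1):
        p=np.r_[np.array(h)+s*L*d,.015]; print(n,s,cv2.projectPoints(p[None],np.array(c['rvec'],float),c['t'],c['K'],c['D'])[0].ravel().round(1))
E
```

```text
short -1 [284.2 246.7]
short 1 [284.4 176.6]
mid -1 [327.4 268.4]
mid 1 [331.9 177.1]
long -1 [370.2 288.2]
long 1 [381.  176.6]
```

View pics/w8.png

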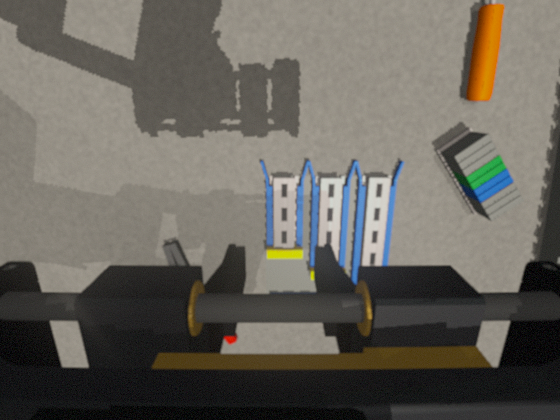

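All three rails are seated with their tails in line at v≈177 (u 284, 331, 379), which matches the predicted home tails within about 1 px. Nothing else has been disturbed, so I'll hand in.

```bash
python3 -c "
from rig import order; print(order.hand_in())"
```

```text
the job is handed in; nothing more can be done
None
```

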